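# Lap the sloping heat-sink face

### The job

Take the sprung lapping tool from its grey tray by the wooden handle and set its block flat on the sloping heat-sink plate, close to the red end clamp. Slide it along the face to the green end clamp in one stroke, pressed gently against its spring and flat all the way without lifting, then stand it upright back in the grey tray and let go. Do not disturb the other things on the bench.

Things in the scene. Friction and masses are not known exactly. Their poses are not given: they have to be found in the camera images.
- lap_tool: Lapping tool, 0.32 kg, about 101 mm tall, standing upright in the tray. Square wooden handle 28 x 28 mm, 38 to 98 mm above the origin; dark steel block 44 mm (x) by 70 mm (y) by 20 mm high with a grey sole. Origin: centre of the sole's underside when the spring is extended; z up the handle; its flat sides face x and y.
- lap_head (a joint): Spring travel of the tool's block into the handle, m: 0 extended, 0.014 fully pressed in (solid stop). The block slides along the tool's z. Push on the sole = 450 N/m x (travel + 0.006 m): about 2.7 N at first movement, 5.9 N at 7 mm, 9 N at the stop.
- pad (a point): Centre of the sole of the tool's block (its underside); moves with the block.
- plate: Aluminium heat-sink plate fixed on the blue stand; face slopes 32 deg, looking up and towards the robot. Origin: centre of the upper face, 78 mm above the bench; x up the slope (90 mm wide), y along the length, z out of the face. Red end clamp at y = -0.113, green at y = +0.113, each 13 mm wide, 5 mm above the face; 213 mm free face between.
- stand: Blue steel stand that carries the plate, fixed to the bench, foot 130 x 250 mm, highest point with the plate about 105 mm. Origin: centre of its underside; z up; the plate's y is the stand's y, x away from the low edge.
- tray: Grey open tray fixed to the bench, outside 100 mm (x) by 120 mm (y) by 14 mm high, walls and floor 5 mm thick. Origin: centre of its underside, so its inner floor is 5 mm above.
- multimeter: Yellow multimeter on its back, 138 x 68 x 40 mm; bystander. Origin: centre of its underside.
- solder_reel: Blue-flanged solder reel, 54 mm across, 40 mm high; bystander. Origin: centre of its underside.
- bowl_orange: Orange bowl, 121 mm across, 46 mm high; bystander. Origin: centre of its underside.
- tape_red: Roll of red tape lying flat, 58 mm across, 18 mm high; bystander. Origin: centre of its underside.
Not all that is in view belongs to the job. Leave any blue or orange look-alike of the lap_tool alone.

How it is judged:
By the outcome, as a careful person would: the job done as asked, in the order asked, and still so for the second after the job is handed in, with the robot touching nothing.
It also fails if it takes over 64 s, if anything falls off the work surface, if the arm or the gripper's body presses on something with over 40 N, if the wrist force passes 120 N, or if a joint passes its speed limit or range.

### The arm

A 7-joint arm with a two-finger parallel gripper is mounted at the origin on a cart in front of the work surface, level with it; the furniture and walls round the work are solid. World frame = base frame: x ahead of the robot, y to its left, z up, the work surface at z = 0. Lengths are in m, angles in rad, forces in N, time in s.
With the tool pointing down it reaches from about 0.425 to 0.875 m from the base axis. Payload 4.7 kg.
Tool frame: the origin (TCP) lies between the finger pads; the fingertips stand 22 mm ahead of it and the grasp point (between the pads) lies 3 mm ahead of it; z points along the fingers, y is the line along which they close (so a half turn about z gives the same grasp; the last joint's range is limited). The gripper opens to 87 mm and grips with 3 to 60 N. Pads are 19 mm wide; open, the fingers measure 117 mm over their backs; the gripper's body (75 mm by 190 mm) begins 51 mm behind the grasp point.
Start: joints at [-1.325, 0.321, -0.07, 1.45, 0.023, 1.371, -0.057], TCP at [0.149, 0.633, 0.245] pointing down, gripper open.
Joint ranges: [-2.86, 2.86], [-0.3, 2.09], [-1.38, 1.24], [0.06, 2.45], [-1.56, 4.7], [0.09, 2.05], [-2.69, 2.69]. Speed limits (rad/s): [2.57, 2.57, 3.14, 3.14, 3.14, 3.14, 3.14].

### API

Orientations are given as a rotation vector (axis times angle).
In Python, from bench import ctrl gives the robot as it stands. The module is installed in compiled form; this text tells all that it offers.
- The arm moves only by the tool send_rows, never from a script. Its argument "motion" is a list of rows, each an object with "claw": the opening, from -1 (shut) to 1 (fully open); "slide": the shift along the tool's x, y, z in mm, a list of three; "delta_rot": the turn, a rotation vector about the tool's x, y, z in rad, a list of three. In form: [{"claw": claw, "slide": [x, y, z], "delta_rot": [ax, ay, az]}, ...]. A call has 1 to 5 rows; each row is the pose to reach, as a shift and turn from the pose commanded when the call began, along the tool's axes at that moment; what a row does not reach only later rows make up. A row lasts 1/10 s, in which the tool goes at most 50 mm and 8.59 degrees, less where a joint would pass 70% of its speed; a pose out of reach is approached as far as the arm can. A call with a gripper value outside its range is refused whole. The fingers move at their own pace and stop on an object; "grip_force" is the grip in N (left out, the last holds). Time passes only in rows, so rows that repeat a pose let the fingers close. It gives the time, the measured TCP pose, the force, the opening and the grip force at its end, in the units of the state.
- ctrl.get_state(): the state, without advancing time (a new reading comes with each control period).
- ctrl.get_image(name): name is "scene" or "top"; returns a dict with "color" (420x560x3 uint8, blue, green, red), "fx", "fy", "cx", "cy" (pixels), "pose" (4x4, takes a point from camera to world coordinates). Camera axes: x right, y down, z forward; pixel columns grow to the right and rows downward; lengths in m; the calibration is good to about 2 mm. A picture is of the moment at which its call begins. There is no depth.
- ctrl.close_job(): hands the job in; it is judged then, once.
The state is a dict: "time": time; "joint_positions": joint angles; "qd": joint speeds; "joint_torque": joint torques, N m; "position": TCP position; "tool_rot": TCP orientation; "ft_force": force on the tool from outside, world axes, zero at the start; "torque": the same for the moment, N m; "grip_width": opening from 0.0 (shut) to 1.0 (fully open); "grip_force": force on a finger pad.
Only numpy, scipy, OpenCV 4.12 (cv2) and the standard library are available. Lean on these libraries where they do the work, as an engineer would, in place of code of your own. Each camera call takes 0.05 s, during which the arm holds its last target. There are 200 camera calls.

## Working session

There is one attempt and no reset: what is moved stays moved. The work goes in short steps, Python scripts to look and compute and a tool call to move; the robot and the scene stay as the last step left them, time stands still between calls to the robot, and variables do not carry over. Pictures are saved under pics/ and viewed, at most 10 in all, crops included, and the job is handed in when it is done.

Besides the shell and the picture viewer there is one more tool, called after "Request:" as name([rows], argument=value, ...), one row to a line, values as JSON. send_rows: Moves the arm, as the interface text tells. Its arguments: {"type":"object","properties":{"motion":{"type":"array","items":{"type":"object","properties":{"claw":{"type":"number"},"slide":{"type":"array","items":{"type":"number"}},"delta_rot":{"type":"array","items":{"type":"number"}}}}},"grip_force":{"type":"number"}},"required":["motion"]}

```bash
mkdir -p pics
python3 - <<'E'
from bench import ctrl
import cv2,numpy as np
for n in("scene","top"):
    im=ctrl.get_image(n); cv2.imwrite(f"pics/{n}0.png",im["color"]); np.savez(f"{n}0.npz",**im)
    print(n,im["fx"],im["fy"],im["cx"],im["cy"],np.round(im["pose"],4).tolist())
s=ctrl.get_state()
for k in s: print(k,np.round(s[k],4))
E
```

```text
scene 482.89617204930823 482.89617204930823 276.9669702593075 211.85634248622696 [[0.5337, -0.5972, 0.5987, -0.3108], [-0.8456, -0.3666, 0.3881, -0.5469], [-0.0122, -0.7134, -0.7007, 1.088], [0.0, 0.0, 0.0, 1.0]]
top 385.8058305357487 385.8058305357487 282.0432228453903 209.10990363447544 [[-0.0148, -0.9888, 0.1486, 0.3654], [-0.9996, 0.0183, 0.0223, 0.0093], [-0.0248, -0.1482, -0.9887, 1.263], [0.0, 0.0, 0.0, 1.0]]
time 0.1
joint_positions [-1.3249  0.3217 -0.0701  1.4515  0.0226  1.3708 -0.0569]
qd [-0.0026 -0.0011 -0.0007 -0.0023 -0.0024 -0.0031 -0.0011]
joint_torque [-1.00000e-04 -4.92575e+01 -4.05800e-01 -3.13397e+01 -6.42000e-02
  3.95000e-02  1.00000e-04]
position [0.1493 0.6322 0.2436]
tool_rot [-3.6330e-01 -3.1204e+00  2.7000e-03]
ft_force [-0.268  -0.7475 -0.2915]
torque [-0.01    0.0515 -0.0183]
grip_force 0.0
grip_width 0.9981
```

View pics/scene0.png

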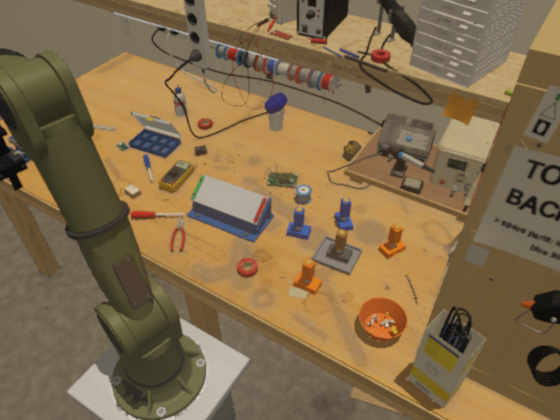

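View pics/top0.png

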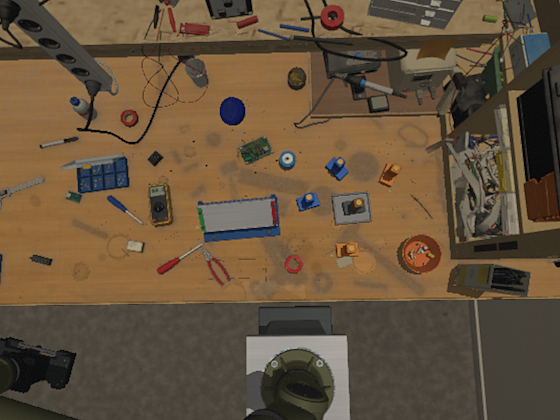

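The scene view shows the tool in the grey tray at (340,245) and the plate at (232,205). In the top view the tool is at (352,207), the plate at (238,215), the red clamp at about x=275 and the green at about x=200. Look-alikes stand at (308,202), (337,168), (390,174) and (346,250).

Run:
```python
import cv2,numpy as np
a=np.load("top0.npz")["color"]; b=np.load("scene0.npz")["color"]
A=cv2.resize(a[185:250,190:390],None,fx=4,fy=4,interpolation=cv2.INTER_CUBIC)
B=cv2.resize(b[165:280,180:375],None,fx=2.9,fy=2.9,interpolation=cv2.INTER_CUBIC)
B=cv2.copyMakeBorder(B,0,0,0,800-B.shape[1],cv2.BORDER_CONSTANT)
cv2.imwrite("pics/crop1.png",np.vstack([A,B])[:600])
print(A.shape,B.shape)
```

```text
(260, 800, 3) (334, 800, 3)
```

View pics/crop1.png

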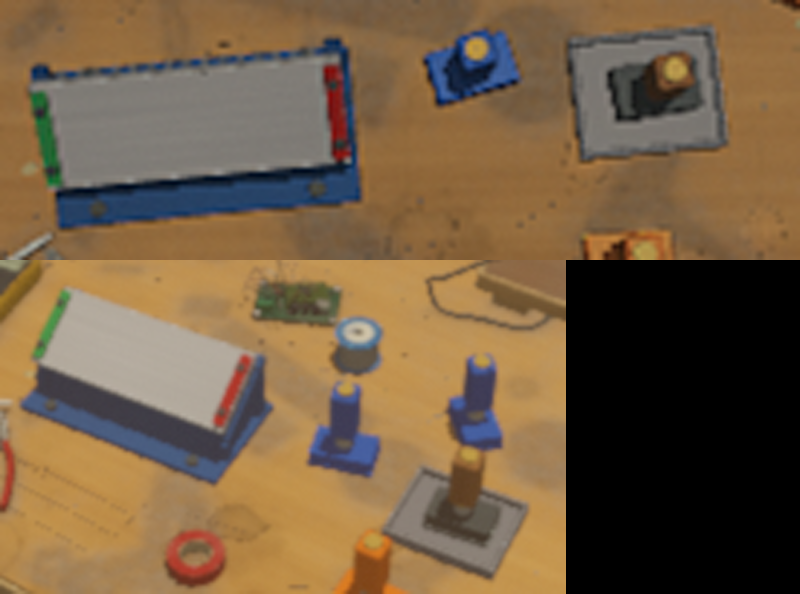

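The crop shows the tray corners near (569,39), (716,28), (727,146) and (582,160). The handle top is near (677,70), the green clamp strip is at left and the red one at right. I'll measure these with masks.

```bash
cat > h.py <<'E'
import cv2,numpy as np
from scipy.spatial.transform import Rotation as R
def ray(im,p):
    P=im["pose"]; d=P[:3,:3]@np.array([(p[0]-im["cx"])/im["fx"],(p[1]-im["cy"])/im["fy"],1.]); return P[:3,3],d/np.linalg.norm(d)
def onz(im,p,z):
    o,d=ray(im,p); return o+d*(z-o[2])/d[2]
def tri(a,p,b,q):
    o1,d1=ray(a,p);o2,d2=ray(b,q)
    s=np.linalg.lstsq(np.c_[d1,-d2],o2-o1,rcond=None)[0]
    x,y=o1+s[0]*d1,o2+s[1]*d2; return (x+y)/2,np.linalg.norm(x-y)
def blobs(im,lo,hi,box,k=0):
    x0,y0,x1,y1=box; h=cv2.cvtColor(im["color"][y0:y1,x0:x1],cv2.COLOR_BGR2HSV)
    m=cv2.inRange(h,np.array(lo),np.array(hi))
    c=max(cv2.findContours(m,cv2.RETR_EXTERNAL,cv2.CHAIN_APPROX_NONE)[0],key=cv2.contourArea)
    c=cv2.drawContours(np.zeros_like(m),[c],-1,255,-1)
    ys,xs=np.nonzero(c); return np.c_[xs+x0,ys+y0].astype(np.float32)
E
python3 - <<'E'
from h import *
T=dict(np.load("top0.npz"));S=dict(np.load("scene0.npz"))
tb=(190,190,290,245); sb=(180,165,290,245)
g=[blobs(T,(45,100,50),(80,255,255),tb),blobs(S,(45,100,50),(80,255,255),sb)]
r=[blobs(T,(170,120,80),(180,255,255),tb),blobs(S,(170,120,80),(180,255,255),(240,180,290,240))]
y=[blobs(T,(18,80,150),(30,255,255),(352,193,368,212)),blobs(S,(18,80,150),(30,255,255),(330,222,352,237))]
for n,v in(("green",g),("red",r),("yellow",y)):
    c=[p.mean(0) for p in v]; print(n,[len(p) for p in v],c,tri(T,c[0],S,c[1]),onz(T,c[0],.082),onz(S,c[1],.082))
for n,box in(("tray",(325,186,378,230)),("face",(190,190,290,245))):
    p=blobs(T,(0,0,75),(179,45,255),box)
    rc=cv2.minAreaRect(p); B=cv2.boxPoints(rc); print(n,len(p),rc)
    if n=="tray": 
        W=np.array([onz(T,q,.014) for q in p])[:,:2]; print("world rect",cv2.minAreaRect(W.astype(np.float32)),W.mean(0))
# steel block: dark pixels in tray
for im,box in((T,(338,196,372,218)),(S,(322,235,360,268))):
    p=blobs(im,(0,0,0),(179,255,75),box); W=np.array([onz(im,q,.025)[:2] for q in p],np.float32); print("block",len(p),cv2.minAreaRect(W))
h=cv2.cvtColor(T["color"],cv2.COLOR_BGR2HSV)[196:218,336:374,2]; print(h)
E
```

```text
Traceback (most recent call last):
  File "h.py", line 14, in blobs
    c=max(cv2.findContours(m,cv2.RETR_EXTERNAL,cv2.CHAIN_APPROX_NONE)[0],key=cv2.contourArea)
ValueError: max() iterable argument is empty
```

```bash
cat > m.py <<'E'
from h import *
T=dict(np.load("top0.npz"));S=dict(np.load("scene0.npz"))
tb=(190,190,290,245); sb=(180,165,290,245)
g=[blobs(T,(45,100,50),(80,255,255),tb),blobs(S,(45,100,50),(80,255,255),sb)]
r=[blobs(T,(170,120,80),(180,255,255),tb),blobs(S,(170,120,80),(180,255,255),(240,180,290,240))] if 0 else [blobs(T,(0,150,60),(6,255,255),tb) , blobs(S,(0,150,60),(6,255,255),(240,180,290,240))]
y=[blobs(T,(18,80,150),(30,255,255),(352,193,368,212)),blobs(S,(18,80,150),(30,255,255),(330,222,352,237))]
for n,v in(("green",g),("red",r),("yellow",y)):
    c=[p.mean(0) for p in v]; print(n,[len(p) for p in v],c,tri(T,c[0],S,c[1]),onz(T,c[0],.082),onz(S,c[1],.082))
for n,box in(("tray",(325,186,378,230)),("face",(190,190,290,245))):
    p=blobs(T,(0,0,75),(179,45,255),box)
    rc=cv2.minAreaRect(p); print(n,len(p),rc)
    if n=="tray": 
        W=np.array([onz(T,q,.014) for q in p])[:,:2]; print("world rect",cv2.minAreaRect(W.astype(np.float32)),W.mean(0))
for im,box in((T,(338,196,372,218)),(S,(322,235,360,268))):
    p=blobs(im,(0,0,0),(179,255,75),box); W=np.array([onz(im,q,.025)[:2] for q in p],np.float32); print("block",len(p),cv2.minAreaRect(W))
h=cv2.cvtColor(T["color"],cv2.COLOR_BGR2HSV)[196:218,336:374,2]; print("\n".join(" ".join("%3d"%v for v in q) for q in h))
E
python3 - <<'E'
from h import *
T=dict(np.load("top0.npz"));S=dict(np.load("scene0.npz"))
print(cv2.cvtColor(T["color"],cv2.COLOR_BGR2HSV)[[205,215,220],272:277].tolist(),cv2.cvtColor(T["color"],cv2.COLOR_BGR2HSV)[[210,217,224],199:203].tolist())
E
python3 m.py
```

```text
[[[1, 134, 78], [3, 83, 71], [3, 171, 94], [170, 137, 91], [104, 201, 100]], [[1, 112, 109], [0, 214, 125], [1, 207, 122], [2, 210, 126], [169, 130, 96]], [[6, 41, 117], [1, 167, 84], [13, 30, 59], [15, 43, 59], [177, 114, 67]]] [[[68, 172, 105], [67, 174, 107], [65, 127, 90], [13, 17, 104]], [[50, 118, 97], [69, 171, 103], [67, 163, 102], [67, 163, 94]], [[15, 156, 150], [26, 129, 109], [70, 188, 102], [67, 163, 103]]]
green [70, 55] [array([201.08571, 218.7    ], dtype=float32), array([197.45454, 186.6909 ], dtype=float32)] (array([0.51815958, 0.28880885, 0.07633986]), np.float64(4.0728939029675293e-05)) [0.51744373 0.2874598  0.082     ] [0.51351034 0.28415048 0.082     ]
red [55, 51] [array([273.29092, 210.98181], dtype=float32), array([260.7451 , 207.31372], dtype=float32)] (array([0.53797978, 0.06221931, 0.08338207]), np.float64(0.0021575367946434416)) [0.53749961 0.06312066 0.082     ] [0.53987178 0.06225119 0.082     ]
yellow [22, 27] [array([358.68182, 201.95454], dtype=float32), array([341.33334, 231.81482], dtype=float32)] (array([ 0.55705064, -0.19710509,  0.10393851]), n
[... 3358 characters left out ...]
  43  39  29  40  61  79  85  84  86  96 107 120 128 126 122 122 122 128  98  79 133 152 148
114 125 124 122 123 125 128 100  23  32  42  33  23  28  67  93  91  90  95 108 124 131 129 129 127 127 123 122 122 121 121 121 125  92  85 135 153 148
111 126 124 124 123 124 126 110  84  88  91  91  89  88 111 133 130 129 128 127 125 125 124 123 123 123 122 122 120 121 121 122 126  91  71 123 145 152
114 126 122 123 122 125 125 127 129 131 131 130 129 130 128 125 125 124 124 123 124 122 122 123 122 121 122 122 121 121 120 123 126  92  78 116 135 152
115 127 123 124 123 124 124 124 125 125 125 125 125 124 123 123 123 123 122 122 122 123 122 123 122 123 122 122 121 122 122 122 126  94  76 120 136 150
```

Run:
```python
from h import *
T=dict(np.load("top0.npz"));S=dict(np.load("scene0.npz"))
for im,box,v in((T,(190,190,290,245),75),(S,(185,165,285,245),125)):
    p=blobs(im,(0,0,v),(179,45,255),box); yaw=4.5
    for _ in range(3):
        Rm=R.from_euler('ZY',[yaw,-32],degrees=True).as_matrix(); c=np.array([.527,.176,.078])
        L=[]
        for q in p:
            o,d=ray(im,q); L.append(Rm.T@(o+d*((c-o)@Rm[:,2])/(d@Rm[:,2])-c))
        L=np.array(L); rc=cv2.minAreaRect(L[:,:2].astype(np.float32)); 
        a=rc[2] if rc[2]<45 else rc[2]-90
        yaw+=a
    print(len(p),rc,"yaw",yaw,"centre world",c+Rm@np.r_[rc[0],0])
# handle yaw via brown silhouettes + block edges, top view
h=cv2.cvtColor(T["color"],cv2.COLOR_BGR2HSV)
p=blobs(T,(0,0,0),(179,255,90),(338,196,369,218)); hull=cv2.convexHull(p)[:,0]
W=np.array([onz(T,q,.015)[:2] for q in hull]); print(np.round(W,3).tolist())
```

```text
1942 ((0.002482045441865921, -0.00045218318700790405), (0.23781481385231018, 0.09957113862037659), 89.99781036376953) yaw 4.312687486410141 centre world [0.52913295 0.17570747 0.07931528]
1753 ((-0.0025942884385585785, -0.0008418411016464233), (0.21837513148784637, 0.0900249257683754), 89.99333953857422) yaw 4.326316833496094 centre world [0.52486981 0.17499434 0.07662524]
[[0.545, -0.232], [0.539, -0.226], [0.536, -0.213], [0.53, -0.18], [0.53, -0.164], [0.556, -0.158], [0.573, -0.159], [0.576, -0.172], [0.579, -0.192], [0.581, -0.228]]
```

```bash
cat >> h.py <<'E'
def G(yaw,tilt=0): # gripper orientation matching lap tool with yaw, tilted by tilt (deg) about own y
    return R.from_euler('ZY',[yaw,-tilt],degrees=True)*R.from_euler('y',180,degrees=True)
def go(s,p,Rt):
    R0=R.from_rotvec(s["tool_rot"]); return np.round(R0.inv().apply(np.array(p)-s["position"])*1000,1).tolist(), np.round((R0.inv()*Rt).as_rotvec(),4).tolist()
E
python3 - <<'E'
from h import *
from bench import ctrl
s=ctrl.get_state()
s["position"]=np.array([.149,.633,.245])
print(G(0).as_matrix().round(2).tolist())
print(go(s,[.5,.3,.26],G(8.5)),go(s,[.42,.42,.26],G(8.5)))
s["tool_rot"]=G(8.5).as_rotvec();s["position"]=[.5,.3,.26]
print(go(s,[.5565,-.196,.2],G(8.5)))
E
```

```text
[[-1.0, 0.0, 0.0], [0.0, 1.0, 0.0], [-0.0, 0.0, -1.0]]
([-418.1, -243.5, -14.6], [-0.0017, -0.0003, -0.3801]) ([-312.7, -145.1, -14.7], [-0.0017, -0.0003, -0.3801])
([17.4, -498.9, 60.0], [-0.0, 0.0, 0.0])
```

Request:
send_rows([
  {"claw":1,"slide":[-38,-22,-2],"delta_rot":[0,0,-0.08]},
  {"claw":1,"slide":[-76,-44,-3],"delta_rot":[0,0,-0.16]},
  {"claw":1,"slide":[-114,-66,-5],"delta_rot":[0,0,-0.24]},
  {"claw":1,"slide":[-152,-88,-6],"delta_rot":[0,0,-0.32]},
  {"claw":1,"slide":[-190,-110,-8],"delta_rot":[-0.0017,0,-0.38]},
])

```text
time: 0.6
position: [0.3099, 0.4803, 0.2521]
tool_rot: [0.237, -3.132, -0.002]
ft_force: [0.4, 1.3, 0.3]
grip_width: 1.002
grip_force: 0.0
```

Request:
send_rows([
  {"claw":1,"slide":[-30,-38,-2],"delta_rot":[0,0,0]},
  {"claw":1,"slide":[-60,-76,-3],"delta_rot":[0,0,0]},
  {"claw":1,"slide":[-90,-114,-5],"delta_rot":[0,0,0]},
  {"claw":1,"slide":[-120,-152,-6],"delta_rot":[0,0,0]},
  {"claw":1,"slide":[-150,-190,-7],"delta_rot":[0,0,0]},
])

```text
time: 1.1
position: [0.4864, 0.3145, 0.2591]
tool_rot: [0.233, -3.133, -0.003]
ft_force: [0.4, 1.7, -0.2]
grip_width: 1.002
grip_force: 0.0
```

Request:
send_rows([
  {"claw":1,"slide":[0,-46,0],"delta_rot":[0,0,0]},
  {"claw":1,"slide":[0,-92,0],"delta_rot":[0,0,0]},
  {"claw":1,"slide":[0,-138,0],"delta_rot":[0,0,0]},
  {"claw":1,"slide":[0,-184,0],"delta_rot":[0,0,0]},
  {"claw":1,"slide":[0,-230,0],"delta_rot":[0,0,0]},
])

```text
time: 1.6
position: [0.5191, 0.0867, 0.2586]
tool_rot: [0.233, -3.133, -0.003]
ft_force: [0.9, -0.0, -0.2]
grip_width: 0.997
grip_force: 0.0
```

Request:
send_rows([
  {"claw":1,"slide":[0,-46,0],"delta_rot":[0,0,0]},
  {"claw":1,"slide":[0,-92,0],"delta_rot":[0,0,0]},
  {"claw":1,"slide":[0,-138,0],"delta_rot":[0,0,0]},
  {"claw":1,"slide":[0,-184,0],"delta_rot":[0,0,0]},
  {"claw":1,"slide":[0,-230,0],"delta_rot":[0,0,0]},
])

```text
time: 2.1
position: [0.5531, -0.1405, 0.2583]
tool_rot: [-0.233, 3.133, 0.003]
ft_force: [0.0, 0.7, 0.8]
grip_width: 1.001
grip_force: 0.0
```

```bash
cat > q.py <<'E'
import sys
from h import *
from bench import ctrl
s=ctrl.get_state(); x,y,z,yaw,t=map(float,sys.argv[1:6])
print("t",s["time"],"q",np.round(s["joint_positions"],2),"F",np.round(s["ft_force"],1),"pos",np.round(s["position"],4)); print(go(s,[x,y,z],G(yaw,t)))
E
python3 q.py .5565 -.196 .14 8.5 0
```

```text
t 2.1 q [-0.3   0.15  0.57  1.65 -0.09  1.36  2.  ] F [0.  0.7 0.8] pos [ 0.5531 -0.1405  0.2583]
([4.9, -55.7, 118.2], [0.0021, 0.0003, 0.0002])
```

Request:
send_rows([
  {"claw":1,"slide":[2,-25,30],"delta_rot":[0,0,0]},
  {"claw":1,"slide":[4,-45,65],"delta_rot":[0.002,0,0]},
  {"claw":1,"slide":[5,-55,100],"delta_rot":[0.002,0,0]},
  {"claw":1,"slide":[5,-55,118],"delta_rot":[0.002,0,0]},
  {"claw":1,"slide":[5,-55,118],"delta_rot":[0.002,0,0]},
])

```text
time: 2.6
position: [0.554, -0.1933, 0.1368]
tool_rot: [0.231, -3.127, -0.002]
ft_force: [-0.3, 0.2, -0.5]
grip_width: 1.0
grip_force: 0.0
```

```bash
python3 q.py .5565 -.196 .076 8.5 0
python3 - <<'E'
from bench import ctrl
import cv2,numpy as np
o=[]
for n,b in(("top",(300,150,400,260)),("scene",(280,150,380,290))):
    im=ctrl.get_image(n); np.savez(f"{n}1.npz",**im); c=im["color"][b[1]:b[3],b[0]:b[2]]; o.append(cv2.resize(c,(400,int(c.shape[0]*4)))[:560])
h=max(c.shape[0] for c in o); o=[cv2.copyMakeBorder(c,0,h-c.shape[0],0,0,0) for c in o]
cv2.imwrite("pics/g1.png",np.hstack(o))
E
```

```text
t 2.6 q [-0.2   0.3   0.58  1.76 -0.18  1.14  2.15] F [-0.3  0.2 -0.5] pos [ 0.554  -0.1933  0.1368]
([-2.5, -3.1, 60.8], [0.0019, -0.0064, -0.0011])
```

View pics/g1.png

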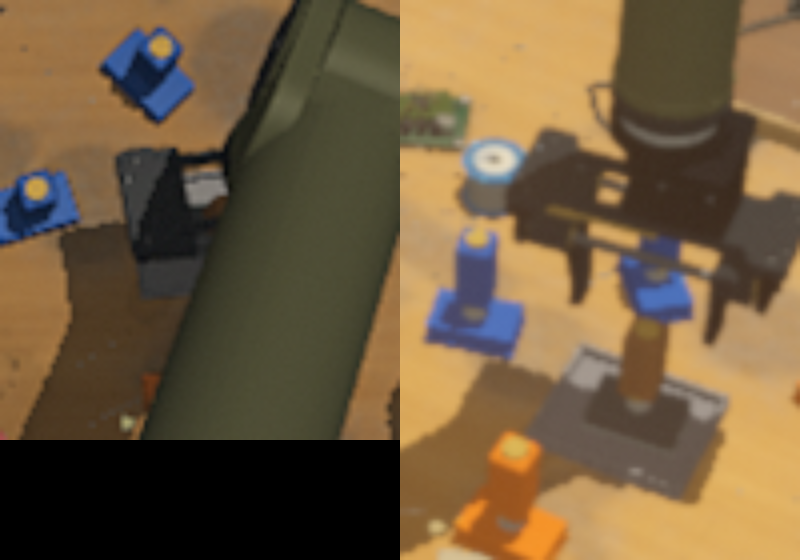

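The right half of the picture shows the open fingers straddling the handle, at about (575,280) and (713,320) with the handle at (645,350). The neighbours are clear, so I'm lowering and gripping.

Request:
send_rows([
  {"claw":1,"slide":[-2,-2,18],"delta_rot":[0.002,-0.005,0]},
  {"claw":1,"slide":[-2,-2,36],"delta_rot":[0.002,-0.005,0]},
  {"claw":1,"slide":[-2,-2,52],"delta_rot":[0.002,-0.005,0]},
  {"claw":1,"slide":[-2,-2,60],"delta_rot":[0.002,-0.005,0]},
  {"claw":1,"slide":[-2,-2,60],"delta_rot":[0.002,-0.005,0]},
])

```text
time: 3.2
position: [0.5585, -0.195, 0.0799]
tool_rot: [-0.233, 3.129, -0.002]
ft_force: [-1.1, -0.3, 0.2]
grip_width: 1.003
grip_force: 0.0
```

```bash
python3 q.py .5565 -.196 .076 8.5 0
```

```text
t 3.2 q [-0.18  0.37  0.57  1.81 -0.23  1.03  2.19] F [-1.1 -0.3  0.2] pos [ 0.5585 -0.195   0.0799]
([2.1, -0.7, 3.9], [-0.0018, 0.0042, 0.0004])
```

Request:
send_rows([
  {"claw":0,"slide":[1,0,3],"delta_rot":[0,0.002,0]},
  {"claw":-0.4,"slide":[1,0,3],"delta_rot":[0,0.002,0]},
  {"claw":-0.6,"slide":[1,0,3],"delta_rot":[0,0.002,0]},
  {"claw":-0.8,"slide":[1,0,3],"delta_rot":[0,0.002,0]},
  {"claw":-1,"slide":[1,0,3],"delta_rot":[0,0.002,0]},
], grip_force=40)

```text
time: 3.7
position: [0.5581, -0.1957, 0.0778]
tool_rot: [-0.232, 3.129, -0.003]
ft_force: [-0.6, -1.0, -0.2]
grip_width: 0.628
grip_force: 0.0
```

Request:
send_rows([
  {"claw":-1,"slide":[0,0,0],"delta_rot":[0,0,0]},
  {"claw":-1,"slide":[0,0,0],"delta_rot":[0,0,0]},
  {"claw":-1,"slide":[0,0,0],"delta_rot":[0,0,0]},
  {"claw":-1,"slide":[0,0,0],"delta_rot":[0,0,0]},
])

```text
time: 4.1
position: [0.5579, -0.1955, 0.0775]
tool_rot: [-0.232, 3.129, -0.003]
ft_force: [0.2, -0.2, 0.3]
grip_width: 0.322
grip_force: 39.9
```

```bash
for i in 1; do python3 q.py .5565 -.196 .076 8.5 0; done
```

```text
t 4.1 q [-0.18  0.37  0.57  1.81 -0.23  1.03  2.19] F [ 0.2 -0.2  0.3] pos [ 0.5579 -0.1955  0.0775]
([1.5, -0.3, 1.5], [-0.0022, 0.0034, -0.0001])
```

Request:
send_rows([
  {"claw":-1,"slide":[0,0,-10],"delta_rot":[0,0,0]},
  {"claw":-1,"slide":[0,0,-40],"delta_rot":[0,0,0]},
  {"claw":-1,"slide":[0,0,-85],"delta_rot":[0,0,0]},
  {"claw":-1,"slide":[0,0,-130],"delta_rot":[0,0,0]},
  {"claw":-1,"slide":[0,0,-175],"delta_rot":[0,0,0]},
])

```text
time: 4.6
position: [0.5565, -0.1953, 0.2543]
tool_rot: [-0.232, 3.13, -0.003]
ft_force: [1.2, 0.4, -2.8]
grip_width: 0.316
grip_force: 39.9
```

```bash
cat > pl.py <<'E'
import sys
from h import *
from bench import ctrl
# args: y (along plate), height of TCP above face
c=np.array([.527,.1755,.078]); yaw=4.5
E0=R.from_rotvec([.0022,-.0034,0])
y,hh=map(float,sys.argv[1:3]); s=ctrl.get_state()
Rt=G(yaw,32)*E0; Rp=R.from_euler('ZY',[yaw,-32],degrees=True)
p=c+Rp.apply([0,y,hh]); 
print("t",s["time"],"q",np.round(s["joint_positions"],2),"F",np.round(s["ft_force"],1),"Fplate",np.round(Rp.inv().apply(s["ft_force"]),1),"plate xyz",np.round(Rp.inv().apply(s["position"]-c)*1000,1),"goal",p.round(3),"grip",s["grip_width"])
print(go(s,p,Rt))
E
python3 pl.py -.067 .135
```

```text
t 4.6 q [-0.23  0.2   0.61  1.62 -0.12  1.36  2.11] F [ 1.2  0.4 -2.8] Fplate [-0.5  0.3 -3. ] plate xyz [  93.6 -372.   149.3] goal [0.461 0.103 0.192] grip 0.3158134786083914
([50.7, 309.4, 61.0], [0.0196, -0.5588, 0.0685])
```

Request:
send_rows([
  {"claw":-1,"slide":[7,40,0],"delta_rot":[0.003,-0.08,0.01]},
  {"claw":-1,"slide":[14,80,0],"delta_rot":[0.006,-0.18,0.02]},
  {"claw":-1,"slide":[21,120,0],"delta_rot":[0.01,-0.28,0.035]},
  {"claw":-1,"slide":[28,160,0],"delta_rot":[0.013,-0.38,0.05]},
  {"claw":-1,"slide":[35,200,0],"delta_rot":[0.017,-0.48,0.06]},
])

```text
time: 5.1
position: [0.501, -0.0202, 0.2484]
tool_rot: [-0.153, 2.735, 0.032]
ft_force: [-1.1, -0.0, -2.3]
grip_width: 0.318
grip_force: 40.0
```

```bash
python3 pl.py -.067 .135
```

```text
t 5.1 q [-0.23 -0.3   0.21  2.12  0.03  0.92  1.65] F [-1.1 -0.  -2.3] Fplate [-2.1  0.1 -1.4] plate xyz [  55.3 -193.   166.4] goal [0.461 0.103 0.192] grip 0.3179485488504608
([46.0, 126.9, 41.3], [0.0184, -0.1586, 0.0295])
```

```bash
sed -i 's/\[0,y,hh\]/[.008,y,hh]/' pl.py; python3 pl.py -.067 .105
```

```text
t 5.1 q [-0.23 -0.3   0.21  2.12  0.03  0.92  1.65] F [-1.1 -0.  -2.3] Fplate [-2.1  0.1 -1.4] plate xyz [  55.3 -193.   166.4] goal [0.484 0.105 0.171] grip 0.3179485488504608
([33.4, 126.2, 69.7], [0.0184, -0.1586, 0.0295])
```

Request:
send_rows([
  {"claw":-1,"slide":[4,25,18],"delta_rot":[0.004,-0.03,0.006]},
  {"claw":-1,"slide":[10,55,35],"delta_rot":[0.009,-0.07,0.015]},
  {"claw":-1,"slide":[19,85,50],"delta_rot":[0.015,-0.12,0.025]},
  {"claw":-1,"slide":[27,110,62],"delta_rot":[0.018,-0.158,0.03]},
  {"claw":-1,"slide":[33,126,70],"delta_rot":[0.018,-0.158,0.03]},
])

```text
time: 5.6
position: [0.4933, 0.0968, 0.1737]
tool_rot: [-0.081, 2.572, 0.016]
ft_force: [-0.9, -0.7, -2.9]
grip_width: 0.324
grip_force: 40.0
```

```bash
python3 pl.py -.067 .105
```

```text
t 5.6 q [-0.16 -0.3  -0.17  2.34  0.19  0.56  1.16] F [-0.9 -0.7 -2.9] Fplate [-2.3 -0.7 -2. ] plate xyz [ 17.  -75.8 102.2] goal [0.484 0.105 0.171] grip 0.32385750921710366
([9.1, 8.7, -3.0], [-0.0114, 0.0064, -0.0114])
```

Request:
send_rows([
  {"claw":-1,"slide":[5,5,0],"delta_rot":[-0.006,0.003,-0.006]},
  {"claw":-1,"slide":[9,9,0],"delta_rot":[-0.011,0.006,-0.011]},
  {"claw":-1,"slide":[9,9,0],"delta_rot":[-0.011,0.006,-0.011]},
])

```text
time: 5.9
position: [0.4897, 0.1055, 0.1711]
tool_rot: [-0.099, 2.575, 0.028]
ft_force: [-0.3, -0.1, -1.8]
grip_width: 0.321
grip_force: 40.0
```

```bash
python3 pl.py -.067 .085
```

```text
t 5.9 q [-0.18 -0.3  -0.17  2.34  0.19  0.56  1.16] F [-0.3 -0.1 -1.8] Fplate [-1.2 -0.  -1.4] plate xyz [ 13.1 -66.9 101.6] goal [0.494 0.106 0.154] grip 0.3208765000101853
([5.2, -0.1, 16.5], [0.0008, 0.0032, -0.0012])
```

Request:
send_rows([
  {"claw":-1,"slide":[2,0,8],"delta_rot":[0,0.001,0]},
  {"claw":-1,"slide":[4,0,16],"delta_rot":[0,0.002,0]},
  {"claw":-1,"slide":[5,0,20],"delta_rot":[0,0.003,0]},
  {"claw":-1,"slide":[5,0,20],"delta_rot":[0,0.003,0]},
])

```text
time: 6.3
position: [0.4957, 0.1056, 0.1498]
tool_rot: [-0.099, 2.58, 0.027]
ft_force: [-0.2, 0.3, -2.0]
grip_width: 0.32
grip_force: 40.0
```

```bash
python3 pl.py -.067 .068;python3 - <<'E'
from bench import ctrl
import cv2,numpy as np
o=[]
for n,b in(("top",(180,170,300,260)),("scene",(170,130,290,250))):
    im=ctrl.get_image(n); np.savez(f"{n}2.npz",**im); c=im["color"][b[1]:b[3],b[0]:b[2]]; o.append(cv2.resize(c,None,fx=3.3,fy=3.3,interpolation=cv2.INTER_CUBIC))
h=max(c.shape[0] for c in o); o=[cv2.copyMakeBorder(c,0,h-c.shape[0],0,0,0) for c in o]
cv2.imwrite("pics/g2.png",np.hstack(o))
E
```

```text
t 6.3 q [-0.17 -0.25 -0.18  2.35  0.21  0.51  1.14] F [-0.2  0.3 -2. ] Fplate [-1.2  0.3 -1.6] plate xyz [  7.  -67.2  80.3] goal [0.503 0.106 0.14 ] grip 0.32045092603555464
([-1.0, 0.2, 12.3], [0.0, -0.002, -0.0013])
```

View pics/g2.png

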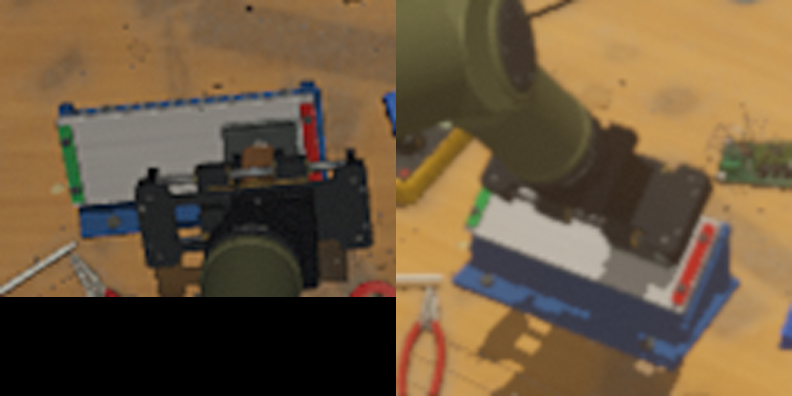

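Left half: the block's back edge runs from about (222,124) to (298,121), parallel to the plate edge. It sits just inside the red clamp, whose inner edge is at x≈303. A quick numeric check, then contact.

Run:
```python
from h import *
T=dict(np.load("top2.npz")); Rp=R.from_euler('ZY',[4.5,-32],degrees=True); c=np.array([.527,.1755,.078])
def f(px,py,h):
    o,d=ray(T,(px,py)); o=Rp.inv().apply(o-c); d=Rp.inv().apply(d); return ((o+d*(h-o[2])/d[2])*1000).round(1)
g=cv2.cvtColor(T["color"],cv2.COLOR_BGR2HSV)
for r in (209,211,213): print(r,g[r,242:278].tolist() if 0 else [tuple(int(v) for v in q[1:]) for q in g[r,262:278]], [int(v) for v in g[r,242:252,2]])
print("block back corners",f(247.3,207.6,.027),f(270.3,206.7,.027),"red inner",f(271.8,206,.005), "green inner",f(180+78/3.3,170+150/3.3,.005))
```

```text
209 [(12, 62), (17, 60), (14, 56), (18, 56), (9, 55), (19, 53), (14, 53), (9, 59), (11, 112), (58, 141), (222, 133), (207, 127), (210, 135), (159, 109), (155, 79), (121, 84)] [134, 134, 134, 137, 118, 67, 43, 49, 49, 49]
211 [(9, 56), (14, 56), (9, 54), (9, 56), (14, 56), (18, 56), (19, 54), (13, 60), (14, 111), (38, 127), (200, 116), (209, 127), (207, 132), (166, 114), (71, 75), (181, 103)] [131, 132, 134, 136, 121, 74, 52, 54, 57, 56]
213 [(31, 57), (14, 56), (5, 56), (9, 56), (18, 56), (14, 55), (5, 51), (15, 68), (11, 117), (17, 117), (181, 103), (204, 129), (206, 129), (173, 128), (90, 91), (218, 103)] [135, 133, 133, 135, 140, 115, 50, 55, 56, 57]
block back corners [ 33.4 -37.1  27. ] [  29.1 -106.2   27. ] red inner [  21.7 -110.1    5. ] green inner [ 12.1 102.4   5. ]
```

Request:
send_rows([
  {"claw":-1,"slide":[0,0,2],"delta_rot":[0,-0.001,-0.001]},
  {"claw":-1,"slide":[0,0,4],"delta_rot":[0,-0.002,-0.001]},
  {"claw":-1,"slide":[0,0,6],"delta_rot":[0,-0.002,-0.001]},
  {"claw":-1,"slide":[0,0,6],"delta_rot":[0,-0.002,-0.001]},
])

```text
time: 6.8
position: [0.4992, 0.1064, 0.1458]
tool_rot: [-0.101, 2.576, 0.027]
ft_force: [0.8, 0.6, -3.0]
grip_width: 0.322
grip_force: 40.0
```

```bash
python3 pl.py -.067 .068
```

```text
t 6.8 q [-0.16 -0.24 -0.18  2.35  0.22  0.49  1.13] F [ 0.8  0.6 -3. ] Fplate [-0.9  0.6 -3. ] plate xyz [  7.9 -66.7  75.1] goal [0.503 0.106 0.14 ] grip 0.32152048874548295
([-0.1, -0.3, 7.1], [0.0007, 0.002, 0.0002])
```

Request:
send_rows([
  {"claw":-1,"slide":[0,0,1],"delta_rot":[0,0,0]},
  {"claw":-1,"slide":[0,0,2],"delta_rot":[0,0,0]},
  {"claw":-1,"slide":[0,0,2],"delta_rot":[0,0,0]},
])

```text
time: 7.1
position: [0.5004, 0.1066, 0.1446]
tool_rot: [-0.101, 2.575, 0.027]
ft_force: [-3.6, -1.0, 1.1]
grip_width: 0.32
grip_force: 40.0
```

```bash
python3 pl.py -.067 .068
```

```text
t 7.1 q [-0.16 -0.23 -0.18  2.35  0.22  0.49  1.13] F [-3.6 -1.   1.1] Fplate [-2.5 -0.7  2.9] plate xyz [  8.2 -66.6  73.4] goal [0.503 0.106 0.14 ] grip 0.3199056403889364
([0.2, -0.4, 5.4], [0.0008, 0.0025, 0.0002])
```

Request:
send_rows([
  {"claw":-1,"slide":[0,0,1],"delta_rot":[0,0,0]},
  {"claw":-1,"slide":[0,0,2],"delta_rot":[0,0,0]},
  {"claw":-1,"slide":[0,0,2],"delta_rot":[0,0,0]},
])

```text
time: 7.4
position: [0.5015, 0.1067, 0.1428]
tool_rot: [-0.101, 2.575, 0.028]
ft_force: [-2.9, 0.7, 1.5]
grip_width: 0.32
grip_force: 40.0
```

```bash
python3 pl.py -.067 .068
```

```text
t 7.4 q [-0.16 -0.23 -0.19  2.35  0.23  0.48  1.12] F [-2.9  0.7  1.5] Fplate [-1.6  0.9  2.8] plate xyz [  8.2 -66.6  71.3] goal [0.503 0.106 0.14 ] grip 0.31974771189502466
([0.2, -0.4, 3.3], [0.0008, 0.0026, 0.0002])
```

Request:
send_rows([
  {"claw":-1,"slide":[0,0,1],"delta_rot":[0,0.001,0]},
  {"claw":-1,"slide":[0,0,2],"delta_rot":[0,0.002,0]},
  {"claw":-1,"slide":[0,0,3],"delta_rot":[0,0.002,0]},
  {"claw":-1,"slide":[0,0,3],"delta_rot":[0,0.002,0]},
])

```text
time: 7.8
position: [0.5032, 0.1069, 0.1403]
tool_rot: [-0.101, 2.577, 0.028]
ft_force: [-5.0, 0.1, 3.4]
grip_width: 0.32
grip_force: 40.0
```

```bash
cat > av.py <<'E'
from h import *
from bench import ctrl
Rp=R.from_euler('ZY',[4.5,-32],degrees=True);F=[];P=[];M=[]
for i in range(10):
    im=ctrl.get_image("top"); s=ctrl.get_state(); F.append(s["ft_force"]);P.append(s["position"]);M.append(s["torque"])
f=Rp.inv().apply(F); print("Fplate",f.mean(0).round(2),f.std(0).round(2),"M",Rp.inv().apply(M).mean(0).round(2),"pos",np.round(Rp.inv().apply(np.mean(P,0)-[.527,.1755,.078])*1000,1))
E
python3 av.py; python3 pl.py .067 .068
```

```text
Fplate [-1.64  0.01  4.33] [0.61 0.37 0.4 ] M [-0.09  1.2  -0.01] pos [  8.3 -66.6  68.3]
t 8.3 q [-0.16 -0.22 -0.19  2.35  0.23  0.48  1.12] F [-3.1 -0.5  3. ] Fplate [-1.1 -0.2  4.2] plate xyz [  8.3 -66.6  68.3] goal [0.493 0.24  0.14 ] grip 0.32242930207761067
([0.3, 133.6, 0.2], [0.0009, 0.0008, 0.0002])
```

Request:
send_rows([
  {"claw":-1,"slide":[0,6,-0.5],"delta_rot":[0,0,0]},
  {"claw":-1,"slide":[0,15,-1],"delta_rot":[0,0,0]},
  {"claw":-1,"slide":[0,24,-1],"delta_rot":[0,0,0]},
  {"claw":-1,"slide":[0,33,-1],"delta_rot":[0,0,0]},
  {"claw":-1,"slide":[0,42,-1],"delta_rot":[0,0,0]},
])

```text
time: 8.8
position: [0.4991, 0.1484, 0.1408]
tool_rot: [-0.1, 2.578, 0.026]
ft_force: [-2.9, -3.5, 2.2]
grip_width: 0.318
grip_force: 40.0
```

```bash
python3 pl.py .067 .069
```

```text
t 8.8 q [-0.16 -0.19 -0.3   2.32  0.31  0.5   0.95] F [-2.9 -3.5  2.2] Fplate [-1.6 -3.2  3.5] plate xyz [  7.9 -24.8  69.1] goal [0.492 0.24  0.141] grip 0.3177028519943437
([-0.1, 91.8, -0.1], [-0.0004, -0.0001, -0.0003])
```

Tracking well; continuing the stroke.

Request:
send_rows([
  {"claw":-1,"slide":[0,9,0],"delta_rot":[0,0,0]},
  {"claw":-1,"slide":[0,18,0],"delta_rot":[0,0,0]},
  {"claw":-1,"slide":[0,27,0],"delta_rot":[0,0,0]},
  {"claw":-1,"slide":[0,36,0],"delta_rot":[0,0,0]},
  {"claw":-1,"slide":[0,45,0],"delta_rot":[0,0,0]},
])

```text
time: 9.3
position: [0.4955, 0.1933, 0.1407]
tool_rot: [-0.1, 2.578, 0.026]
ft_force: [-1.6, -1.8, 2.6]
grip_width: 0.321
grip_force: 40.0
```

```bash
python3 pl.py .067 .069
```

```text
t 9.3 q [-0.16 -0.15 -0.41  2.29  0.4   0.53  0.77] F [-1.6 -1.8  2.6] Fplate [-0.1 -1.7  3.1] plate xyz [ 7.8 20.2 69. ] goal [0.492 0.24  0.141] grip 0.3206027563942711
([-0.2, 46.8, -0.1], [-0.0004, -0.0002, -0.0003])
```

Request:
send_rows([
  {"claw":-1,"slide":[0,9,0],"delta_rot":[0,0,0]},
  {"claw":-1,"slide":[0,18,0],"delta_rot":[0,0,0]},
  {"claw":-1,"slide":[0,27,0],"delta_rot":[0,0,0]},
  {"claw":-1,"slide":[0,35,0],"delta_rot":[0,0,0]},
  {"claw":-1,"slide":[0,40,0],"delta_rot":[0,0,0]},
])

```text
time: 9.8
position: [0.4923, 0.2337, 0.1406]
tool_rot: [-0.101, 2.578, 0.027]
ft_force: [-3.0, -3.5, 2.2]
grip_width: 0.322
grip_force: 40.0
```

```bash
python3 av.py; python3 pl.py .067 .069
python3 - <<'E'
from bench import ctrl
import cv2,numpy as np
o=[]
for n,b in(("top",(180,170,300,260)),("scene",(170,130,290,250))):
    im=ctrl.get_image(n); np.savez(f"{n}3.npz",**im); c=im["color"][b[1]:b[3],b[0]:b[2]]; o.append(cv2.resize(c,None,fx=3.3,fy=3.3,interpolation=cv2.INTER_CUBIC))
h=max(c.shape[0] for c in o); o=[cv2.copyMakeBorder(c,0,h-c.shape[0],0,0,0) for c in o]
cv2.imwrite("pics/g3.png",np.hstack(o))
E
```

```text
Fplate [-2.69  1.14  3.52] [0.52 1.16 0.45] M [ 0.15  1.45 -0.06] pos [ 7.8 61.4 69.2]
t 10.3 q [-0.18 -0.11 -0.48  2.25  0.49  0.57  0.62] F [-4.5  1.5  1.1] Fplate [-3.1  1.9  3.2] plate xyz [ 7.9 61.2 69.2] goal [0.492 0.24  0.141] grip 0.31655370834101604
([-0.1, 5.8, 0.2], [0.0024, 0.0006, 0.0003])
```

View pics/g3.png

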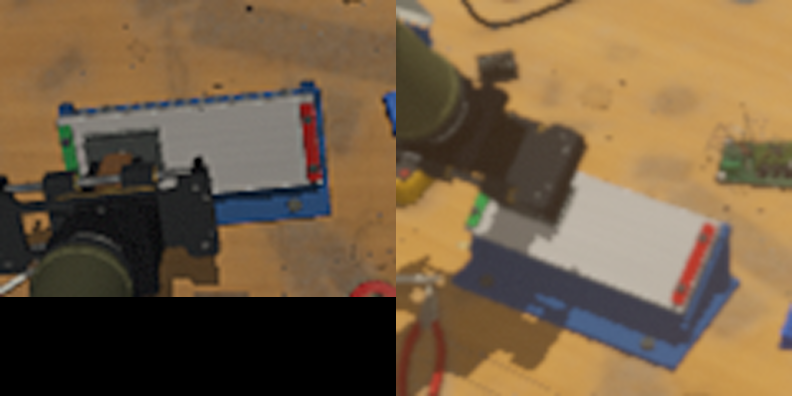

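Left half: the block's left edge is at x≈83 and the green clamp's inner edge at x≈77, so there is still a small gap. I'll quantify it.

Run:
```python
from h import *
T=dict(np.load("top3.npz")); Rp=R.from_euler('ZY',[4.5,-32],degrees=True); c=np.array([.527,.1755,.078])
def f(px,py,h):
    o,d=ray(T,(px,py)); o=Rp.inv().apply(o-c); d=Rp.inv().apply(d); return ((o+d*(h-o[2])/d[2])*1000).round(1)
g=cv2.cvtColor(T["color"],cv2.COLOR_BGR2HSV)
for r in (212,214,216,218): print(r,[tuple(int(v) for v in q) for q in g[r,199:210]],f(205,r,.02),f(203,r,.005))
```

```text
212 [(81, 43, 59), (60, 5, 54), (66, 141, 78), (50, 40, 115), (10, 21, 146), (13, 16, 140), (17, 17, 104), (75, 12, 41), (45, 11, 47), (60, 10, 50), (50, 15, 50)] [29.4 92.8 20. ] [ 23.8 102.3   5. ]
214 [(71, 163, 80), (68, 131, 78), (66, 168, 100), (62, 91, 106), (11, 17, 119), (15, 17, 119), (30, 15, 70), (60, 14, 53), (53, 18, 56), (50, 14, 55), (45, 9, 56)] [22.9 93.9 20. ] [ 17.1 103.5   5. ]
216 [(59, 121, 105), (68, 174, 107), (67, 172, 107), (64, 123, 102), (37, 20, 115), (8, 21, 148), (17, 19, 119), (60, 9, 54), (60, 5, 54), (60, 9, 57), (45, 9, 55)] [16.3 95.1 20. ] [ 10.5 104.6   5. ]
218 [(43, 118, 97), (69, 179, 108), (67, 162, 107), (67, 178, 106), (53, 52, 113), (5, 22, 141), (15, 21, 124), (30, 14, 72), (45, 20, 51), (30, 10, 49), (75, 20, 51)] [ 9.7 96.2 20. ] [  3.8 105.8   5. ]
```

Request:
send_rows([
  {"claw":-1,"slide":[0,3,0],"delta_rot":[0.001,0,0]},
  {"claw":-1,"slide":[0,6,0],"delta_rot":[0.002,0,0]},
  {"claw":-1,"slide":[0,6,0],"delta_rot":[0.002,0,0]},
])

```text
time: 10.7
position: [0.4924, 0.2392, 0.141]
tool_rot: [-0.1, 2.577, 0.024]
ft_force: [-2.9, -2.6, 2.7]
grip_width: 0.317
grip_force: 40.0
```

```bash
python3 pl.py .067 .069
```

```text
t 10.7 q [-0.18 -0.1  -0.5   2.24  0.51  0.58  0.59] F [-2.9 -2.6  2.7] Fplate [-1.2 -2.4  3.9] plate xyz [ 8.3 66.2 69.1] goal [0.492 0.24  0.141] grip 0.3173588581137638
([0.3, 0.8, 0.1], [-0.0016, 0.0007, 0.0002])
```

Request:
send_rows([
  {"claw":-1,"slide":[0,0,-10],"delta_rot":[0,0,0]},
  {"claw":-1,"slide":[0,0,-25],"delta_rot":[0,0,0]},
  {"claw":-1,"slide":[-8,0,-45],"delta_rot":[0,0,0]},
  {"claw":-1,"slide":[-25,0,-65],"delta_rot":[0,0.06,0]},
  {"claw":-1,"slide":[-50,0,-85],"delta_rot":[0,0.14,0]},
])

```text
time: 11.2
position: [0.4869, 0.2395, 0.2386]
tool_rot: [-0.11, 2.722, 0.018]
ft_force: [0.9, 1.1, -2.4]
grip_width: 0.32
grip_force: 40.0
```

```bash
python3 q.py .5565 -.196 .25 8.5 0
```

```text
t 11.2 q [-0.23 -0.15 -0.38  2.03  0.2   0.91  0.94] F [ 0.9  1.1 -2.4] pos [0.4869 0.2395 0.2386]
([-35.6, -439.7, 5.2], [-0.0182, 0.4171, -0.0666])
```

Request:
send_rows([
  {"claw":-1,"slide":[-3,-40,0],"delta_rot":[-0.004,0.08,-0.013]},
  {"claw":-1,"slide":[-7,-85,1],"delta_rot":[-0.007,0.17,-0.026]},
  {"claw":-1,"slide":[-10,-130,1],"delta_rot":[-0.011,0.26,-0.04]},
  {"claw":-1,"slide":[-14,-175,2],"delta_rot":[-0.014,0.34,-0.053]},
  {"claw":-1,"slide":[-18,-220,3],"delta_rot":[-0.018,0.417,-0.066]},
])

```text
time: 11.7
position: [0.5246, 0.0194, 0.2447]
tool_rot: [-0.228, 3.129, 0.002]
ft_force: [0.7, 0.3, -2.6]
grip_width: 0.32
grip_force: 40.0
```

```bash
python3 q.py .5565 -.196 .25 8.5 0
```

```text
t 11.7 q [-0.05  0.06 -0.04  1.76  0.    1.32  1.63] F [ 0.7  0.3 -2.6] pos [0.5246 0.0194 0.2447]
([-0.4, -217.8, -5.4], [0.0007, 0.0042, -0.0031])
```

Request:
send_rows([
  {"claw":-1,"slide":[0,-44,0],"delta_rot":[0,0.002,0]},
  {"claw":-1,"slide":[0,-88,-2],"delta_rot":[0,0.004,0.02]},
  {"claw":-1,"slide":[0,-132,-3],"delta_rot":[0,0.004,0.04]},
  {"claw":-1,"slide":[0,-176,-3],"delta_rot":[0,0.004,0.058]},
  {"claw":-1,"slide":[0,-212,-3],"delta_rot":[0,0.004,0.058]},
])

```text
time: 12.2
position: [0.5545, -0.192, 0.2469]
tool_rot: [-0.132, 3.137, -0.002]
ft_force: [0.7, -0.7, -4.2]
grip_width: 0.321
grip_force: 40.0
```

```bash
python3 q.py .556 -.19 .11 5 0
```

```text
t 12.2 q [ 0.17  0.18  0.14  1.62 -0.02  1.34  1.96] F [ 0.7 -0.7 -4.2] pos [ 0.5545 -0.192   0.2469]
([-1.4, 2.0, 136.9], [-0.0013, 0.0016, -0.0029])
```

Request:
send_rows([
  {"claw":-1,"slide":[-1,2,30],"delta_rot":[-0.001,0.0,-0.003]},
  {"claw":-1,"slide":[-1,2,70],"delta_rot":[-0.001,0.0,-0.003]},
  {"claw":-1,"slide":[-1,2,110],"delta_rot":[-0.001,0.0,-0.003]},
  {"claw":-1,"slide":[-1,2,137],"delta_rot":[-0.001,0.0,-0.003]},
  {"claw":-1,"slide":[-1,2,137],"delta_rot":[-0.001,0.0,-0.003]},
])

```text
time: 12.7
position: [0.5519, -0.1853, 0.1052]
tool_rot: [0.141, -3.131, -0.006]
ft_force: [-1.4, -0.3, -2.8]
grip_width: 0.32
grip_force: 40.0
```

```bash
python3 q.py .556 -.19 .0785 5 0
```

```text
t 12.7 q [ 0.17  0.29  0.13  1.78 -0.04  1.08  1.97] F [-1.4 -0.3 -2.8] pos [ 0.5519 -0.1853  0.1052]
([-3.8, -5.1, 26.7], [0.0043, -0.0075, 0.0026])
```

Request:
send_rows([
  {"claw":-1,"slide":[-2,-2,6],"delta_rot":[0.002,-0.003,0]},
  {"claw":-1,"slide":[-2,-2,12],"delta_rot":[0.002,-0.003,0]},
  {"claw":-1,"slide":[-2,-2,18],"delta_rot":[0.002,-0.003,0]},
  {"claw":-1,"slide":[-2,-2,20],"delta_rot":[0.002,-0.003,0]},
  {"claw":-1,"slide":[-2,-2,20],"delta_rot":[0.002,-0.003,0]},
])

```text
time: 13.2
position: [0.5574, -0.1879, 0.0908]
tool_rot: [-0.141, 3.134, -0.0]
ft_force: [-0.2, -0.3, -2.1]
grip_width: 0.319
grip_force: 40.0
```

```bash
python3 q.py .556 -.19 .0775 5 0
```

```text
t 13.2 q [ 0.17  0.31  0.13  1.79 -0.05  1.04  1.98] F [-0.2 -0.3 -2.1] pos [ 0.5574 -0.1879  0.0908]
([1.6, -1.9, 13.3], [-0.0003, 0.0044, 0.0025])
```

Request:
send_rows([
  {"claw":-1,"slide":[1,-1,4],"delta_rot":[0.002,0.001,0]},
  {"claw":-1,"slide":[1,-1,8],"delta_rot":[0.002,0.001,0]},
  {"claw":-1,"slide":[1,-1,11],"delta_rot":[0.002,0.001,0]},
  {"claw":-1,"slide":[1,-1,13],"delta_rot":[0.002,0.001,0]},
  {"claw":-1,"slide":[1,-1,13],"delta_rot":[0.002,0.001,0]},
])

```text
time: 13.7
position: [0.5563, -0.189, 0.0776]
tool_rot: [-0.141, 3.136, -0.003]
ft_force: [0.7, 1.1, -3.0]
grip_width: 0.316
grip_force: 40.0
```

```bash
python3 av.py; python3 q.py .556 -.19 .0775 5 0
```

```text
Fplate [-1.5  -0.07 -2.32] [0.48 0.57 0.37] M [ 0.02  0.01 -0.02] pos [   0.4 -365.7   -0.8]
t 14.2 q [ 0.17  0.32  0.13  1.8  -0.05  1.01  1.98] F [-0.5 -0.3 -2.8] pos [ 0.5564 -0.189   0.0776]
([0.5, -0.9, 0.1], [-0.0022, 0.003, 0.0024])
```

Request:
send_rows([
  {"claw":-1,"slide":[0,0,0.7],"delta_rot":[0,0,0]},
  {"claw":-1,"slide":[0,0,1.4],"delta_rot":[0,0,0]},
  {"claw":-1,"slide":[0,0,1.4],"delta_rot":[0,0,0]},
])

```text
time: 14.5
position: [0.5565, -0.1891, 0.0766]
tool_rot: [-0.141, 3.135, -0.003]
ft_force: [-0.7, 0.4, 2.2]
grip_width: 0.318
grip_force: 40.0
```

```bash
python3 av.py; python3 q.py .556 -.19 .0775 5 0
```

```text
Fplate [-0.04  0.5   2.44] [0.42 0.43 0.31] M [ 0.26  0.42 -0.12] pos [-2.000e-01 -3.657e+02 -1.800e+00]
t 15.0 q [ 0.17  0.32  0.13  1.8  -0.05  1.01  1.98] F [-1.6  0.5  1.7] pos [ 0.5565 -0.1891  0.0763]
([0.6, -0.9, -1.2], [-0.0023, 0.0032, 0.0024])
```

Request:
send_rows([
  {"claw":-0.3,"slide":[0,0,-0.5],"delta_rot":[0,0,0]},
  {"claw":-0.1,"slide":[0,0,-0.5],"delta_rot":[0,0,0]},
  {"claw":0.4,"slide":[0,0,-0.5],"delta_rot":[0,0,0]},
  {"claw":1,"slide":[0,0,-0.5],"delta_rot":[0,0,0]},
  {"claw":1,"slide":[0,0,-0.5],"delta_rot":[0,0,0]},
])

```text
time: 15.5
position: [0.5565, -0.189, 0.0766]
tool_rot: [-0.141, 3.135, -0.003]
ft_force: [0.5, -0.6, -0.1]
grip_width: 0.623
grip_force: 0.0
```

Request:
send_rows([
  {"claw":1,"slide":[0,0,-0.5],"delta_rot":[0,0,0]},
  {"claw":1,"slide":[0,0,-10],"delta_rot":[0,0,0]},
  {"claw":1,"slide":[0,0,-30],"delta_rot":[0,0,0]},
  {"claw":1,"slide":[0,0,-60],"delta_rot":[0,0,0]},
  {"claw":1,"slide":[0,0,-100],"delta_rot":[0,0,0]},
])

```text
time: 16.0
position: [0.5549, -0.1885, 0.1768]
tool_rot: [-0.141, 3.138, -0.002]
ft_force: [0.6, -0.3, -0.2]
grip_width: 0.986
grip_force: 0.0
```

Request:
send_rows([
  {"claw":1,"slide":[0,30,-30],"delta_rot":[0,0,0]},
  {"claw":1,"slide":[0,70,-50],"delta_rot":[0,0,0]},
  {"claw":1,"slide":[0,110,-60],"delta_rot":[0,0,0]},
  {"claw":1,"slide":[0,155,-60],"delta_rot":[0,0,0]},
  {"claw":1,"slide":[0,200,-60],"delta_rot":[0,0,0]},
])

```text
time: 16.5
position: [0.538, 0.0119, 0.238]
tool_rot: [-0.139, 3.133, -0.003]
ft_force: [0.7, -1.0, 0.4]
grip_width: 0.999
grip_force: 0.0
```

Run:
```python
from bench import ctrl
import cv2,numpy as np
o=[]
for n in("top","scene"):
    im=ctrl.get_image(n); np.savez(f"{n}4.npz",**im); o.append(im["color"][130:300,140:440] if n=="top" else im["color"][130:350,120:420])
o=[cv2.resize(c,None,fx=1.33,fy=1.33) for c in o]
h=max(c.shape[0] for c in o); o=[cv2.copyMakeBorder(c,0,h-c.shape[0],0,0,0) for c in o]
cv2.imwrite("pics/g4.png",np.hstack(o))
```

```text
(no output)
```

View pics/g4.png

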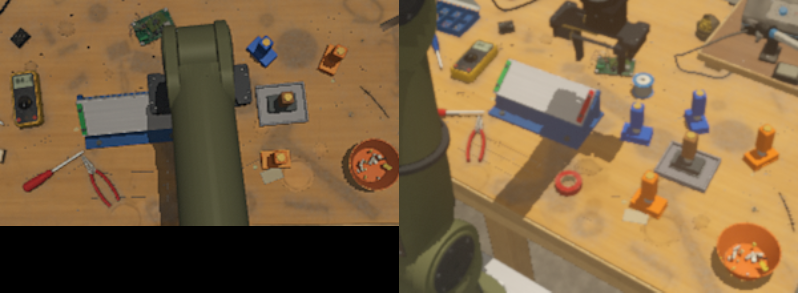

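The tool stands upright in the grey tray, at about (285,103) in the left half and (690,155) in the right. The gripper is clear and the bystanders I can see look unmoved. Handing in.

```bash
python3 -c "
from bench import ctrl
print(ctrl.close_job())"
```

```text
the job is handed in; nothing more can be done
None
```

The lapping tool was set down by the red clamp, slid to about 5 mm from the green clamp without lifting (a brief pause about 6 mm before the end), then stood upright back in the grey tray and released; I saw no other objects move, and the job is handed in at about 17 s, with no verdict returned.

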